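# Press a glued mould block in the bench press

### The arm

A 6-joint arm with a two-finger parallel gripper is mounted at the origin on the work surface. World frame = base frame: x ahead of the robot, y to its left, z up, the work surface at z = 0. Lengths are in m, angles in rad, forces in N, time in s.
With the tool pointing down it reaches from about 0.35 to 0.975 m from the base axis. Payload 4.9 kg.
Tool frame: the origin (TCP) lies midway between the tips of the shut fingers; the grasp point (between the pads) lies 19 mm behind it; z points along the fingers, y is the line along which they close (so a half turn about z gives the same grasp; the last joint's range is limited). The gripper opens to 85 mm and grips with 20 to 120 N. Pads are 22 mm wide; open, the fingers measure 114 mm over their backs; the gripper's body (76 mm by 85 mm) begins 54 mm behind the grasp point. The pads swing forward as they close: fully open they stand 13 mm farther back than shut.
Start: joints at [1.182, 0.053, 1.613, -0, 1.476, -0.119], TCP at [0.167, 0.602, 0.231] pointing down, gripper open.
Joint ranges: [-3.01, 3.01], [-1.01, 2.22], [0.06, 2.58], [-1.02, 4.17], [0.09, 2.62], [-3.14, 3.14]. Speed limits (rad/s): [2.57, 2.57, 3.14, 3.14, 3.14, 3.14].

### API

Orientations are given as a rotation vector (axis times angle).
In Python, from station import telemetry, optics, ctrl gives the robot as it stands.
- The arm moves only by the shell command python3 -m pendant 'ROWS' [FORCE]. ROWS is JSON, one flat list of numbers, 7 for each row, row after row: the turn, a rotation vector about the tool's x, y, z as a fraction of full scale, then the shift along the tool's x, y, z as a fraction of full scale, then the opening, from 0 (shut) to 1 (fully open). In form: [ax, ay, az, tx, ty, tz, fingers, ax, ay, az, tx, ty, tz, fingers, ...]. A call has 1 to 12 rows; each row is the pose to reach, as a shift and turn from the pose commanded when the call began, along the tool's axes at that moment; what a row does not reach only later rows make up. Full scale, the value 1, is 300 mm for a shift and 30 degrees for a turn. A row lasts 1/8 s, in which the tool goes at most 62.5 mm and 10.7 degrees, less where a joint would pass 70% of its speed; a pose out of reach is approached as far as the arm can. A call with a number of a shift or a turn outside -1 to 1 is refused whole. A call with a gripper value outside its range is refused whole. The fingers move at their own pace and stop on an object; FORCE is the grip in N (left out, the last holds). Time passes only in rows, so rows that repeat a pose let the fingers close. It gives the time, the measured TCP pose, the force, the opening and the grip force at its end, in the units of the state.
- telemetry.get_obs(): the state, without advancing time (a new reading comes with each control period).
- optics.get_image(name): name is "side" or "top" or "wrist"; returns a dict with "image" (384x512x3 uint8, red, green, blue), "depth" (384x512 float32, m along the optical axis (not along the pixel's ray), 0 where there is no reading), "fx", "fy", "cx", "cy" (pixels), "dist_coeffs" ([k1, k2, p1, p2, k3] as OpenCV has them; the pictures are not rectified), "rvec" (rotation vector, rad) and "tvec" (3), from world to camera coordinates, as OpenCV has them. Camera axes: x right, y down, z forward; pixel columns grow to the right and rows downward; lengths in m; the calibration is good to about 2 mm. A picture is of the moment at which its call begins.
- ctrl.finish_job(): hands the job in; it is judged then, once.
The state is a dict: "t": time; "q": joint angles; "dq": joint speeds; "effort": joint torques, N m; "tool_pos": TCP position; "tool_rot": TCP orientation; "contact_force": force on the tool from outside, world axes, zero at the start; "wrist_torque": the same for the moment, N m; "opening": finger opening in m; "grip_force": force on a finger pad.
Only numpy, scipy, OpenCV 4.12 (cv2) and the standard library are available. Lean on these libraries where they do the work, as an engineer would, in place of code of your own. Each camera call takes 0.05 s, during which the arm holds its last target. There are 200 camera calls.

### The job

Push the two-layer plywood block along the press bed, between the guides, until it sits squarely against the back stop under the die. Then pull the press lever all the way down to its stop, hold it there for a good second, and ease it slowly back up to its rest, taking three seconds or more and never letting the spring throw it up. Leave the block against the stop and leave the other things on the bench where they are.

Things in the scene. Friction and masses are not known exactly. Their poses are not given: they have to be found in the camera images.
- press: grey C-frame bench press, fixed to the bench. Origin: on the bench top, straight under the ram's axis. x axis: the feed direction, from the open end of the bed nearest the robot towards the back stop; y: to the side where the lever sticks out; z up. Bed: flat steel plate, top 10 mm above the bench, x=-200 to +100 mm, y=-160 to +90 mm
- seat (a point): where the block's origin must come: on the bed, midway between the guides, at x=-20, y=0, z=10 mm in the press frame (axes as the press)
- back_stop (a point): middle of the top edge of the back stop's face: a low steel bar across the bed, its face at x=+40 mm in the press frame, top at z=24 mm
- guide_mouth (a point): middle of the funnel's mouth. Two steel guides, tops at z=22 mm, run parallel from x=+12 to +42 mm in the press frame with 84 mm between them (83 at the narrow end of the funnel), and flare outwards from x=+12 to x=-50 mm, where they are about 134 mm apart
- head (a point): centre of the top of the press's head. In the press frame the head spans x=-30 to +30, y=-90 to +40, z=135 to 235 mm; the column below and beside it x=-45 to +45, y=-150 to -80, z=0 to 235 mm
- block: plywood block of two glued layers, 120 mm long (its x axis) x 80 mm wide (y) x 20 mm thick, 0.14 kg, with a darker disc on top; origin at the centre of its underside. It starts lying on the bed in front of the guides, roughly lined up with the feed direction, 70 to 100 mm short of its seat; either end may lead
- die: short round steel die under the ram, 48 mm diameter, 18 mm high, origin at the centre of its underside (z=66 mm at rest). It goes down 40 mm with the lever and yields upwards on a stiff spring (5 N per mm, 9 mm at most); it meets a seated block about 0.1 rad before the lever's stop
- lever (a joint): angle of the press lever in rad: 0 at rest (pointing up, 0.5 rad above level), growing as it is pulled down, 0.96 at its lower stop (0.46 below level). A spring returns it: at the grip about 8 N at the start, 14 N late in the stroke, 20 N at the stop; let go, it flies up. Pushing down on the grip from above and easing up in contact works it
- lever_pad (a point): centre of the upper face of the lever's flat black grip: 90 mm along the lever, 42 wide, 16 thick, with an end lip 10 mm higher. Moves with the lever: 168 mm out from the pivot, 8 mm above the lever's centre line. At lever angle q, with a=0.5-q, it is at x=57, y=168 cos a - 8 sin a, z=190 + 168 sin a + 8 cos a (mm, press frame)
- lever_pivot (a point): point on the lever's pivot axis, in the middle plane of the lever (x=57, y=0, z=190 mm in the press frame); the axis runs along the press's x
- tile: bystander: square plywood tile, 95 x 95 x 10 mm, on the bench beside the press bed; origin under its centre
- tub: bystander: square yellow tub, 100 x 100 mm, 160 mm tall; origin under its centre
- glue: bystander: white glue bottle, 60 mm diameter, 150 mm tall; origin under its centre
- screwdriver: bystander: screwdriver 190 mm long, lying on the bench
- wrench: bystander: wrench 180 mm long, lying on the bench
Not all that is in view belongs to the job. Leave any green or red look-alike of the block alone.

How it is judged:
By the outcome, as a careful person would: the job done as asked, in the order asked, and still so for the second after the job is handed in, with the robot touching nothing.
It also fails if it takes over 66 s, if anything falls off the work surface, if the arm or the gripper's body presses on something with over 40 N, if the wrist force passes 120 N, or if a joint passes its speed limit or range.

## Working session

There is one attempt and no reset: what is moved stays moved. The work goes in short steps, Python scripts to look and compute and a shell command to move; the robot and the scene stay as the last step left them, time stands still between calls to the robot, and variables do not carry over. Pictures are saved under pics/ and viewed, at most 12 in all, crops included, and the job is handed in when it is done.

```bash
mkdir -p pics; ls
cat > h.py <<'E'
import numpy as np, cv2
from station import telemetry, optics, ctrl
def grab(n):
    d=optics.get_image(n); d['K']=np.array([[d['fx'],0,d['cx']],[0,d['fy'],d['cy']],[0,0,1]]); d['R']=cv2.Rodrigues(np.array(d['rvec'],float))[0]; d['t']=np.array(d['tvec'],float).ravel(); d['D']=np.array(d['dist_coeffs'],float); return d
def save(d,f): cv2.imwrite(f,cv2.cvtColor(d['image'],cv2.COLOR_RGB2BGR))
def ray(d,px):
    u=cv2.undistortPoints(np.array(px,float).reshape(-1,1,2),d['K'],d['D']).reshape(-1,2)
    v=np.c_[u,np.ones(len(u))]@d['R']; return -d['R'].T@d['t'],v   # v has unit optical depth
def plane(d,px,z):
    c,v=ray(d,px); return c+v*((z-c[2])/v[:,2])[:,None]
def deep(d,px):
    c,v=ray(d,px); p=np.round(np.array(px)).astype(int).reshape(-1,2); return c+v*d['depth'][p[:,1],p[:,0]][:,None]
def proj(d,P): return cv2.projectPoints(np.array(P,float).reshape(-1,3),np.array(d['rvec'],float),d['t'],d['K'],d['D'])[0].reshape(-1,2)
E
python3 - <<'E'
from h import *
for n in ("top","side","wrist"):
    d=grab(n); save(d,f'pics/{n}0.png'); np.savez(f'{n}0.npz',**d); c,v=ray(d,[[256,192]]); print(n,c,v,d['fx'])
print(telemetry.get_obs())
E
```

```text
pics
top [ 0.40674757 -0.01693843  1.51828504] [[ 0.07705561  0.00555367 -0.997061  ]] 473.4315775209589
side [-0.10388742 -0.87413313  0.94501817] [[ 0.48354353  0.65542678 -0.58021684]] 403.1347093399146
wrist [0.0886722  0.6236662  0.37151691] [[ 0.29886836 -0.0893719  -0.95011685]] 286.46959322609143
{'t': 0.15, 'q': array([ 1.18200428e+00,  5.32068752e-02,  1.61401822e+00, -6.82051021e-06,
        1.47603423e+00, -1.18985364e-01]), 'dq': array([-0.00066554, -0.00216167, -0.00535887,  0.0006609 , -0.00023213,
       -0.00082913]), 'effort': array([ 8.64201829e-04, -3.94243848e+01, -3.70721447e+01, -1.06544985e-04,
        4.68798011e-03, -1.75105754e-05]), 'tool_pos': array([0.16638752, 0.60191308, 0.23032075]), 'tool_rot': array([-4.22470458e-01, -3.11264002e+00,  2.53642102e-03]), 'contact_force': array([-0.48893438,  0.77417136,  1.24681883]), 'wrist_torque': array([-0.01589901, -0.00121421,  0.01849657]), 'grip_force': 0.0, 'opening': 0.08556304472417642}
```

View pics/top0.png

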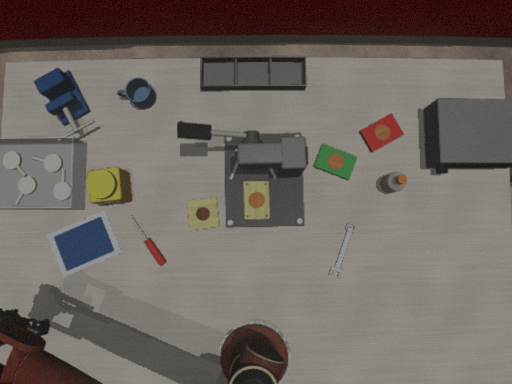

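View pics/side0.png

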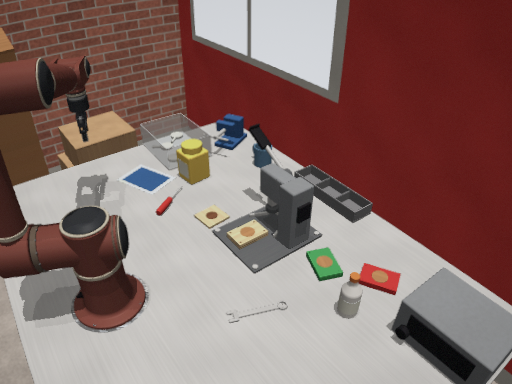

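The top view shows the press bed at columns 224–304, rows 135–227, with the lever grip at (195,130). Candidates for the block: the plywood piece on the bed (256,200), the square tile (203,214), the green look-alike (335,161) and the red one (381,132). I choose (256,200) because it is plywood, 120x80 and lying on the bed. A close crop will check this.

Run:
```python
from h import *
d=dict(np.load('top0.npz')); im=cv2.cvtColor(d['image'],cv2.COLOR_RGB2BGR)
cv2.imwrite('pics/crop1.png',cv2.resize(im[115:235,165:315],None,fx=5,fy=5,interpolation=cv2.INTER_CUBIC)[:600,:750])
hsv=cv2.cvtColor(d['image'],cv2.COLOR_RGB2HSV)
m=((hsv[...,0]<35)&(hsv[...,1]>50)&(hsv[...,2]>100)).astype(np.uint8); m[:,:225]=0;m[:,290:]=0;m[:160]=0;m[230:]=0
c=max(cv2.findContours(m,0,1)[0],key=cv2.contourArea); print(cv2.minAreaRect(c))
b=cv2.boxPoints(cv2.minAreaRect(c)); print(b); P=plane(d,b,.03); print(P, P.mean(0)); print('depth z',deep(d,b*.8+b.mean(0)*.2)[:,2])
s=dict(np.load('side0.npz'))
for px in [(195,130),(185,130),(205,131),(300,155),(260,155),(285,220)]: print(px,deep(d,[px]))
```

```text
((256.2873840332031, 199.77096557617188), (38.248165130615234, 25.63597297668457), 88.31531524658203)
[[242.91272 181.03198]
 [268.5376  180.27832]
 [269.66205 218.50995]
 [244.03717 219.26361]]
[[ 0.55671937  0.03255457  0.03      ]
 [ 0.55872189 -0.04842225  0.03      ]
 [ 0.43809786 -0.05117306  0.03      ]
 [ 0.43610984  0.02927247  0.03      ]] [ 0.49741224 -0.00944207  0.03      ]
depth z [0.03654907 0.03511194 0.03224316 0.03210361]
(195, 130) [[0.66890809 0.15176723 0.2790192 ]]
(185, 130) [[0.66610966 0.17627285 0.29328006]]
(205, 131) [[0.66914103 0.12676024 0.26396965]]
(300, 155) [[ 0.60705315 -0.13079829  0.23468833]]
(260, 155) [[ 0.6074111  -0.02117444  0.23541642]]
(285, 220) [[ 0.43340958 -0.10001771  0.01689626]]
```

View pics/crop1.png

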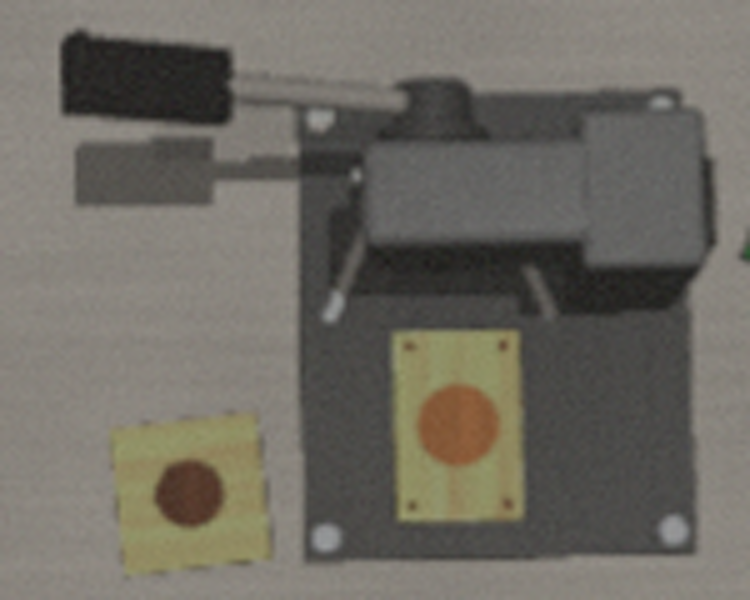

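The crop confirms it: the block is plywood with an orange disc at crop (458,425), i.e. top image (256.6,200), lying on the bed in front of the flared guides, whose tips are at crop (333,310) and (548,310). The square piece at (190,492) is the tile. The black grip is at crop (147,78).

Run:
```python
from h import *
T=dict(np.load('top0.npz')); S=dict(np.load('side0.npz'))
g=cv2.GaussianBlur(cv2.cvtColor(T['image'],cv2.COLOR_RGB2GRAY).astype(float),(0,0),1)
def edge(prof,o):
    k=np.abs(np.diff(prof)); i=k.argmax(); i=min(max(i,1),len(k)-2); w=k[i-1:i+2]; return o+.5+i+(w[2]-w[0])/(2*(2*w[1]-w[0]-w[2])+1e-9)
fr=[(c,edge(g[219:233,c],219)) for c in range(238,292)]
le=[(edge(g[r,218:233],218),r) for r in range(185,218)]
ri=[(edge(g[r,296:311],296),r) for r in range(190,216)]
def fit(px,z):
    P=plane(T,px,z)[:,:2]; v=cv2.fitLine(P.astype(np.float32),cv2.DIST_HUBER,0,1e-4,1e-4).ravel(); return v
F,L,R=[fit(a,.01) for a in (fr,le,ri)]
for n,v in zip('FLR',(F,L,R)): print(n,v,np.degrees(np.arctan2(v[1],v[0])))
a=np.arctan2(F[1],F[0]); 
if a<0:a+=np.pi
yaw=a-np.pi/2; ex=np.array([np.cos(yaw),np.sin(yaw)]); ey=np.array([-ex[1],ex[0]])
print('yaw',yaw,'yawL',[np.arctan(v[1]/v[0]) for v in (L,R)])
f=F[2:]@ex; l=L[2:]@ey; r=R[2:]@ey; print('width',l-r, 'f',f)
o=ex*(f+.2)+ey*((l-.09)+(r+.16))/2; print('origin',o)
def tri(a,b):
    c1,v1=ray(T,[a]);c2,v2=ray(S,[b]);v1=v1[0];v2=v2[0]
    st=np.linalg.lstsq(np.c_[v1,-v2],c2-c1,rcond=None)[0]; p,q=c1+v1*st[0],c2+v2*st[1]; return (p+q)/2,np.linalg.norm(p-q)
def blob(d,f,box,hue=None):
    x0,y0,x1,y1=box; h=cv2.cvtColor(d['image'],cv2.COLOR_RGB2HSV)[y0:y1,x0:x1].astype(int); m=f(h).astype(np.uint8)
    n,lab,st,ce=cv2.connectedComponentsWithStats(m); i=1+st[1:,4].argmax(); print(st[i]); return ce[i]+[x0,y0]
disc=lambda h:(h[...,0]<16)&(h[...,1]>115)&(h[...,2]>90)
blk=lambda h:(h[...,2]<50)
dt,ds=blob(T,disc,(240,180,275,220)),blob(S,disc,(222,215,272,248)); print('disc',dt,ds,tri(dt,ds))
bt,bs=blob(T,blk,(175,118,213,143)),blob(S,blk,(240,120,275,155)); print('grip',bt,bs,tri(bt,bs))
M=np.array([ex,ey])
for n,p in (('disc',tri(dt,ds)[0]),('grip',tri(bt,bs)[0])): print(n,'press',M@(p[:2]-o),p[2])
print('guide tips press',[M@(plane(T,[q],.022)[0,:2]-o) for q in ((231.6,177),(274.6,177))])
obs=telemetry.get_obs(); Rt=cv2.Rodrigues(obs['tool_rot'])[0]; print(Rt)
W=dict(np.load('wrist0.npz')); print('cam in tool',Rt.T@(ray(W,[[0,0]])[0]-obs['tool_pos']))
```

```text
F [ 0.01893415 -0.9998207   0.41373014 -0.03507757] -88.915085
L [0.9988846  0.04721735 0.47935778 0.09071389] 2.7063608
R [ 0.9993056   0.03725978  0.49922562 -0.15883863] 2.1353223
yaw 0.018935323 yawL [np.float32(0.04723491), np.float32(0.03726841)]
width 0.24988395 f 0.4129918
origin [0.61303943 0.00328739]
[  9  12  16  16 190]
[19 13 14  8 94]
disc [256.06315789 199.62105263] [247.13829787 231.46808511] (array([ 0.49806011, -0.00882312,  0.02660381]), np.float64(0.00036528065813524465))
[  3   4  33  18 471]
[  9   4  22  26 253]
grip [193.7388535  130.70700637] [259.38339921 136.30039526] (array([0.66834358, 0.15594205, 0.27290789]), np.float64(9.593220942541027e-05))
disc press [-0.11518801 -0.00993129] 0.026603806629292126
grip press [0.05818462 0.15158015] 0.2729078948045413
guide tips press [array([-0.04120398,  0.06628495]), array([-0.04445807, -0.07039186])]
[[-9.63822557e-01  2.66543970e-01 -6.25502961e-04]
 [ 2.66544635e-01  9.63821338e-01 -1.54485645e-03]
 [ 1.91100931e-04 -1.65569195e-03 -9.99998611e-01]]
cam in tool [ 8.07289380e-02  1.77850176e-05 -1.41180952e-01]
```

```bash
python3 -m pendant '[-0.0,0,-0.1,-0.06,-0.08,0,0.5, 0,0,-0.3,-0.19,-0.25,0,0.5, 0,0,-0.5,-0.32,-0.43,0,0.5, 0,0,-0.563,-0.45,-0.6,0,0.5, 0,0,-0.563,-0.58,-0.78,0,0.5, 0,0,-0.563,-0.647,-0.88,0,0.5, 0,0,-0.563,-0.647,-0.88,0,0.5, 0,0,-0.563,-0.647,-0.88,0,0.5]'
python3 - <<'E'
from h import *
o=telemetry.get_obs(); R=cv2.Rodrigues(o['tool_rot'])[0]; print(R, o['t'],o['opening'])
print(R.T@(np.array([.40,-.010,.2])-o['tool_pos'])/.3)
E
```

```text
t: 1.15
tool_pos: [0.2832, 0.2964, 0.2313]
tool_rot: [0.039, -3.141, -0.001]
contact_force: [-0.4, 0.2, -0.1]
opening: 0.0429
grip_force: 0.0
[[-9.99696205e-01 -2.46471276e-02 -1.29812180e-04]
 [-2.46471892e-02  9.99696088e-01  4.97197751e-04]
 [ 1.17518232e-04  5.00246210e-04 -9.99999868e-01]] 1.15 0.04294336449810688
[-0.36405535 -1.03072222  0.10366854]
```

```bash
python3 -m pendant '[0,0,0,-0.05,-0.12,0,0.5, 0,0,0,-0.12,-0.32,0,0.5, 0,0,0,-0.19,-0.52,0.03,0.5, 0,0,0,-0.26,-0.72,0.06,0.5, 0,0,0,-0.33,-0.9,0.1,0.5, 0,0,0,-0.364,-1,0.104,0.5, 0,0,0,-0.364,-1,0.104,0.5, 0,0,0,-0.364,-1,0.104,0.5]'
python3 - <<'E'
from h import *
d=grab('wrist'); np.savez('w1.npz',**d); save(d,'pics/w1.png'); cv2.imwrite('pics/w1b.png',cv2.resize(cv2.imread('pics/w1.png'),None,fx=1.5,fy=1.5))
E
```

```text
t: 2.15
tool_pos: [0.4001, 0.0002, 0.2]
tool_rot: [0.042, -3.141, -0.001]
contact_force: [0.5, 0.7, -0.1]
opening: 0.0427
grip_force: 0.0
```

View pics/w1b.png

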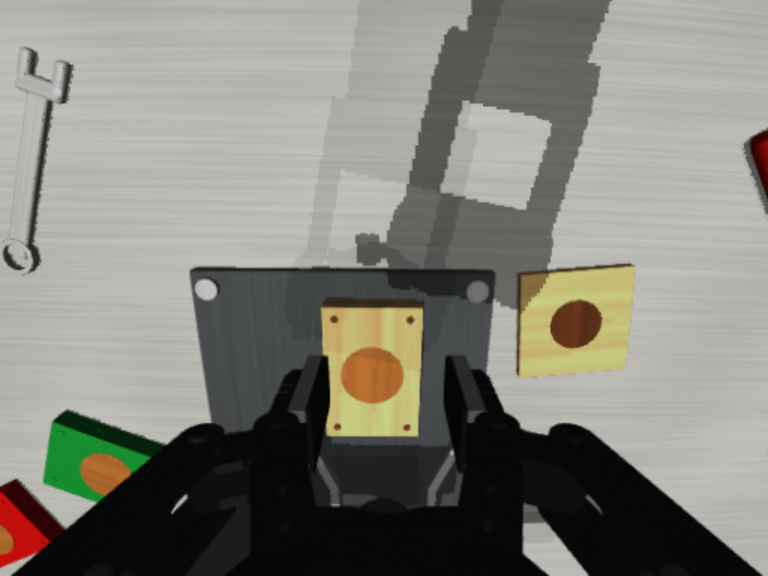

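The wrist view (upside down, far end at the bottom) shows the block at (372,370), the bed's front edge at row 270, and the flared guides running from (320,455)/(455,455) to (335,500)/(430,500). The fingers are open on either side.

Run:
```python
from h import *
d=dict(np.load('w1.npz'))
f=lambda pts,z:plane(d,np.array(pts)/1.5,z)[:,:2]
g=cv2.GaussianBlur(cv2.cvtColor(d['image'],cv2.COLOR_RGB2GRAY).astype(float),(0,0),1)
px=[]
for c in range(135,322):
    if 195<c<290: continue
    k=np.diff(g[172:188,c]); i=np.argmin(k); px.append((c,172.5+i))
P=plane(d,px,.0085)[:,:2]; v=cv2.fitLine(P.astype(np.float32),cv2.DIST_HUBER,0,1e-4,1e-4).ravel(); print('front',v,np.arctan(-v[0]/v[1]))
print('front corners',f([(191,270),(494,270)],.01))
print('screws',f([(206,289),(478,292)],.012))
hsv=cv2.cvtColor(d['image'],cv2.COLOR_RGB2HSV)
m=((hsv[...,0]<35)&(hsv[...,1]>60)&(hsv[...,2]>130)).astype(np.uint8); m[:,:205]=0;m[:,295:]=0;m[:190]=0;m[300:]=0
c=max(cv2.findContours(m,0,1)[0],key=cv2.contourArea); b=cv2.boxPoints(cv2.minAreaRect(c)); print(b*1.5)
print('block top corners',f([(322,307),(423,307),(419,436),(328,436)],.03),'box',f(b*1.5,.03), f(b*1.5,.03).mean(0))
print('guide tips',f([(320,457),(455,454)],.022),'narrow',f([(336,503),(432,503)],.022))
cv2.imwrite('pics/w1c.png',cv2.resize(cv2.cvtColor(d['image'][170:345,110:350],cv2.COLOR_RGB2BGR),None,fx=3.3,fy=3.3,interpolation=cv2.INTER_CUBIC))
```

```text
front [ 0.01779077 -0.99984175  0.4130748  -0.05485858] 0.017791705
front corners [[ 0.41691982 -0.15710462]
 [ 0.41047322  0.08738612]]
screws [[ 0.43214845 -0.14554902]
 [ 0.42877064  0.07574784]]
[[321.  307.5]
 [421.5 307.5]
 [421.5 435. ]
 [321.  435. ]]
block top corners [[ 0.43828315 -0.0482773 ]
 [ 0.4361734   0.02993207]
 [ 0.55570274  0.03313603]
 [ 0.55790229 -0.04577811]] box [[ 0.43871891 -0.04906242]
 [ 0.43661737  0.02879213]
 [ 0.55461093  0.03524719]
 [ 0.55705797 -0.05183793]] [ 0.4967513  -0.00921525]
guide tips [[ 0.58730141 -0.05465193]
 [ 0.58072595  0.0677756 ]] narrow [[ 0.64103609 -0.04087632]
 [ 0.63858957  0.05064411]]
```

View pics/w1c.png

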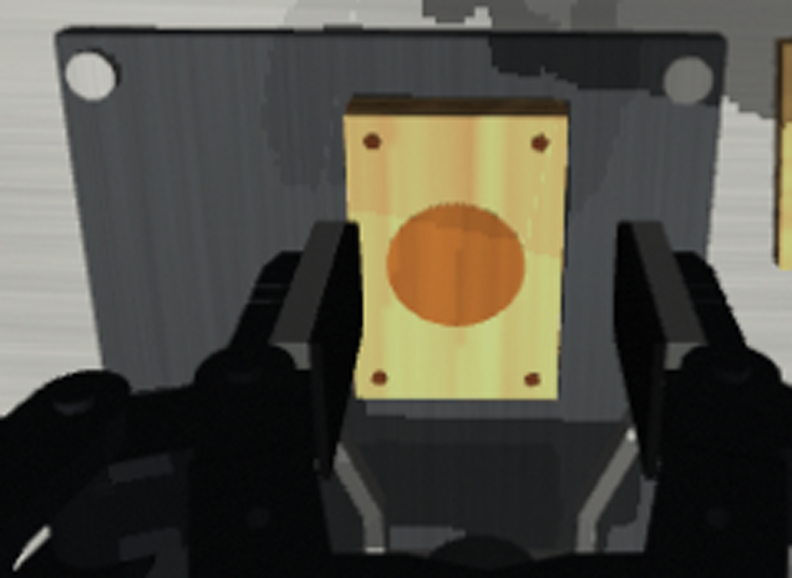

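```bash
python3 -m pendant '[0,0,0.009,-0.1,-0.1,0,0, 0,0,0.009,-0.25,-0.22,0.05,0, 0,0,0.009,-0.316,-0.276,0.15,0, 0,0,0.009,-0.316,-0.276,0.3,0, 0,0,0.009,-0.316,-0.276,0.45,0, 0,0,0.009,-0.316,-0.276,0.55,0, 0,0,0.009,-0.316,-0.276,0.6,0, 0,0,0.009,-0.316,-0.276,0.6,0]'
python3 - <<'E'
from h import *
d=grab('wrist'); np.savez('w2.npz',**d); cv2.imwrite('pics/w2.png',cv2.resize(cv2.cvtColor(d['image'],cv2.COLOR_RGB2BGR),None,fx=1.5,fy=1.5))
o=telemetry.get_obs(); print(o['tool_pos'],o['tool_rot'])
E
```

```text
t: 3.2
tool_pos: [0.4965, -0.0803, 0.0196]
tool_rot: [0.034, -3.14, -0.001]
contact_force: [-0.7, -0.4, -0.1]
opening: -0.0001
grip_force: 0.0
[ 0.49744301 -0.08084544  0.02084831] [-3.38255058e-02  3.14050760e+00 -3.93542501e-04]
```

View pics/w2.png

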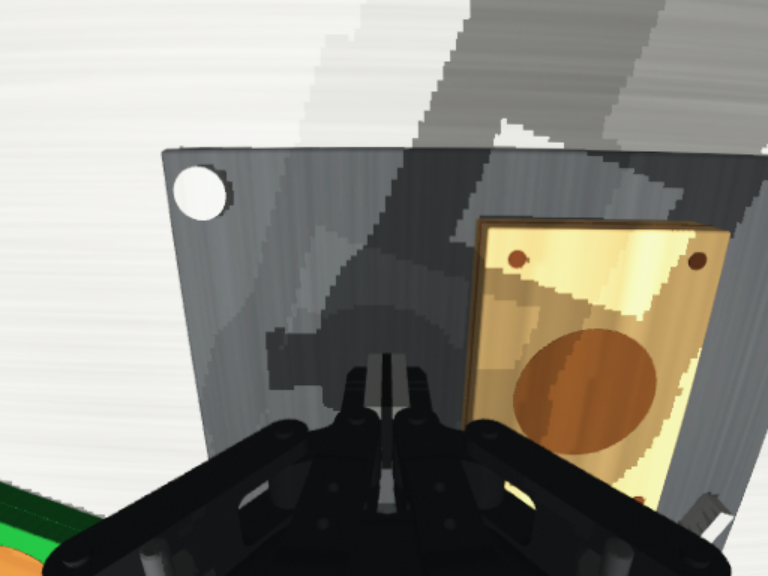

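The wrist view shows the shut fingers at (387,380), with the block's side about 60 px (15–20 mm) to the right at col 470 and nothing in between. I'll nudge sideways to centre the block.

```bash
python3 -m pendant '[0,0,0,0,0.015,0,0, 0,0,0,0,0.03,0,0, 0,0,0,0,0.045,0,0, 0,0,0,0,0.055,0,0, 0,0,0,0,0.065,0,0, 0,0,0,0,0.075,0,0, 0,0,0,0,0.083,0,0, 0,0,0,0,0.083,0,0]'
cat > m.py <<'E'
from h import *
def blockpose(d,box,z=.03,s=60,v=110):
    x0,y0,x1,y1=box; hsv=cv2.cvtColor(d['image'],cv2.COLOR_RGB2HSV); m=((hsv[...,0]<35)&(hsv[...,1]>s)&(hsv[...,2]>v)).astype(np.uint8)
    k=np.zeros_like(m); k[y0:y1,x0:x1]=m[y0:y1,x0:x1]; c=max(cv2.findContours(k,0,1)[0],key=cv2.contourArea)
    P=plane(d,c.reshape(-1,2),z)[:,:2].astype(np.float32); r=cv2.minAreaRect(P*1000); b=cv2.boxPoints(r)/1000
    return np.array(r[0])/1000,r[1],r[2],b
def topdisc():
    d=grab('top'); h=cv2.cvtColor(d['image'],cv2.COLOR_RGB2HSV); m=((h[...,0]<16)&(h[...,1]>115)&(h[...,2]>70)).astype(np.uint8)
    k=np.zeros_like(m); k[150:220,240:275]=m[150:220,240:275]; n,l,st,ce=cv2.connectedComponentsWithStats(k); i=1+st[1:,4].argmax(); return plane(d,[ce[i]],.03),st[i],blockpose(d,(225,150,290,235),s=50,v=90)
E
python3 - <<'E'
from m import *
print(topdisc())
E
```

```text
t: 4.25
tool_pos: [0.4963, -0.0563, 0.0201]
tool_rot: [0.032, -3.141, -0.0]
contact_force: [0.8, 0.0, -0.2]
opening: 0.0004
grip_force: 0.0
(array([[ 0.51302611, -0.02305722,  0.03      ]]), array([245, 177,  30,  43, 577], dtype=int32), (array([0.4968472 , 0.02464727]), (28.42527961730957, 119.86905670166016), 89.7204360961914, array([[0.43684405, 0.01072724],
       [0.5567117 , 0.01014236],
       [0.5568503 , 0.0385673 ],
       [0.43698272, 0.03915218]], dtype=float32)))
```

```bash
python3 -m pendant '[0,0,0,0,0.005,0,0, 0,0,0,0,0.01,0,0, 0,0,0,0,0.01,0,0, 0,0,0,0,-0.03,0,0, 0,0,0,0.05,-0.06,-0.1,0, 0,0,0,0.15,-0.06,-0.25,0, 0,0,0,0.33,0.0,-0.25,0.5, 0,0,0,0.36,0.15,-0.25,0.5, 0,0,0,0.36,0.195,-0.25,0.5, 0,0,0,0.36,0.195,-0.25,0.5]'
python3 - <<'E'
from m import *
print(topdisc()); o=telemetry.get_obs(); print(o['tool_pos'],o['tool_rot'],o['opening'])
E
```

```text
t: 5.55
tool_pos: [0.3876, -0.0002, 0.0954]
tool_rot: [-0.034, 3.141, -0.001]
contact_force: [-0.8, 0.1, 0.8]
opening: 0.0428
grip_force: 0.0
(array([[ 0.49734104, -0.00086343,  0.03      ]]), array([246, 192,  16,  16, 189], dtype=int32), (array([0.49673389, 0.00096375]), (82.1287612915039, 119.86759185791016), 89.72296905517578, array([[ 0.43660223, -0.03981036],
       [ 0.5564684 , -0.04038993],
       [ 0.5568655 ,  0.04173787],
       [ 0.43699932,  0.04231744]], dtype=float32)))
[ 0.38774249 -0.00064315  0.09541176] [-3.30969201e-02  3.14097788e+00 -1.09185582e-03] 0.04330452280398523
```

```bash
python3 -m pendant '[0,0,0,0,0,0.1,0.5, 0,0,0,0,0,0.2,0.5, 0,0,0,0,0,0.265,0.5, 0,0,0,-0.05,0,0.265,0.5, 0,0,0,-0.1,0,0.265,0.5, 0,0,0,-0.12,0,0.265,0.5, 0,0,0,-0.14,0,0.265,0.5, 0,0,0,-0.17,0,0.265,0.5, 0,0,0,-0.2,0,0.265,0.5, 0,0,0,-0.23,0,0.265,0.5, 0,0,0,-0.26,0,0.265,0.5, 0,0,0,-0.29,0,0.265,0.5]'
python3 - <<'E'
from m import *
print(topdisc()); o=telemetry.get_obs(); print(o['tool_pos'],o['tool_rot'],o['contact_force'])
E
```

```text
t: 7.1
tool_pos: [0.4747, 0.0016, 0.0156]
tool_rot: [0.032, -3.141, -0.0]
contact_force: [-1.4, 0.4, 0.3]
opening: 0.0426
grip_force: 0.5
(array([[0.49277099, 0.00222368, 0.03      ]]), array([240, 189,  28,  26, 565], dtype=int32), (array([0.5630918 , 0.00228369]), (79.15259552001953, 63.55181884765625), 89.71717071533203, array([[ 0.5311209 , -0.03713527],
       [ 0.59467196, -0.03744898],
       [ 0.5950627 ,  0.04170265],
       [ 0.53151166,  0.04201636]], dtype=float32)))
[0.47591662 0.00148815 0.01605385] [-3.19080964e-02  3.13975624e+00 -2.84554925e-04] [-0.57914924  0.00195342  0.69576222]
```

```bash
python3 -m pendant '[0,0,0,-0.02,0,0,0.5, 0,0,0,-0.04,0,0,0.5, 0,0,0,-0.06,0,0,0.5, 0,0,0,-0.08,0,0,0.5, 0,0,0,-0.095,0,0,0.5, 0,0,0,-0.105,0,0,0.5, 0,0,0,-0.115,0,0,0.5, 0,0,0,-0.125,0,0,0.5, 0,0,0,-0.13,0,0,0.5, 0,0,0,-0.13,0,0,0.5]'
python3 - <<'E'
from m import *
o=telemetry.get_obs(); print(o['tool_pos'],o['tool_rot'],o['contact_force'])
d=grab('wrist'); np.savez('w3.npz',**d); cv2.imwrite('pics/w3.png',cv2.resize(cv2.cvtColor(d['image'],cv2.COLOR_RGB2BGR),None,fx=1.5,fy=1.5))
E
```

```text
t: 8.4
tool_pos: [0.5133, 0.0024, 0.0156]
tool_rot: [-0.032, 3.141, -0.0]
contact_force: [-0.1, -0.2, 0.4]
opening: 0.0422
grip_force: 0.0
[0.51332649 0.00235087 0.01562066] [-3.18367947e-02  3.14094079e+00 -5.60040300e-05] [-0.14141861 -0.16752835  0.42429248]
```

View pics/w3.png

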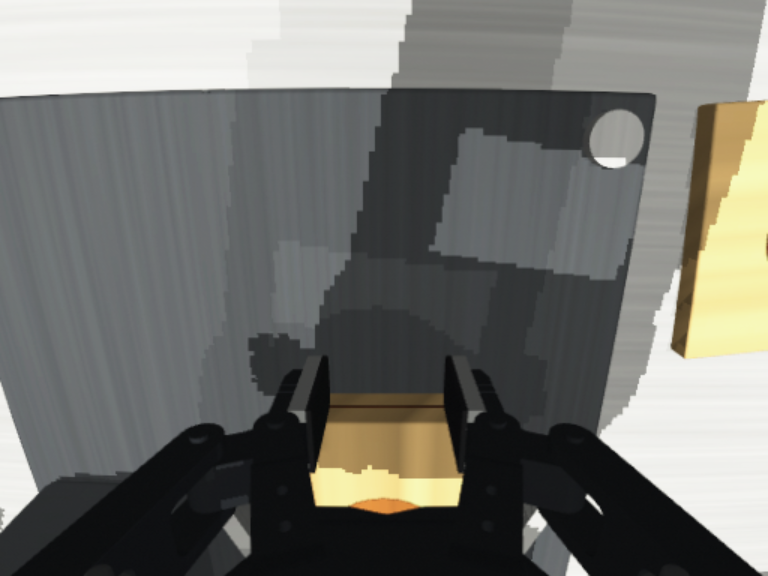

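The block's rear end shows between the finger pads, lower edge at row 393 and upper edge at row 407, square to the fingers. It still has a little way to go.

```bash
python3 - <<'E'
from h import *
d=dict(np.load('w3.npz')); p=lambda q,z:plane(d,np.array(q)/1.5,z)[:,:2]
print(p([(330,394),(440,394)],.01),p([(330,407),(443,406)],.03),p([(200,89),(500,91)],.01))
E
python3 -m pendant '[0,0,0,-0.01,0,0,0.5, 0,0,0,-0.02,0,0,0.5, 0,0,0,-0.025,0,0,0.5, 0,0,0,-0.03,0,0,0.5, 0,0,0,-0.03,0,0,0.5]'
```

```text
[[ 0.5252799  -0.01950858]
 [ 0.5243866   0.0238043 ]] [[ 0.51783213 -0.01688686]
 [ 0.51663215  0.02199032]] [[ 0.41543893 -0.05890566]
 [ 0.41447544  0.03638961]]
t: 9.07
tool_pos: [0.5223, 0.0025, 0.0157]
tool_rot: [-0.032, 3.141, -0.0]
contact_force: [-0.7, 0.0, 0.9]
opening: 0.0431
grip_force: 0.0
```

```bash
python3 -m pendant '[0,0,0,-0.003,0,0,0.5, 0,0,0,-0.006,0,0,0.5, 0,0,0,-0.009,0,0,0.5, 0,0,0,-0.009,0,0,0.5]'; python3 -m pendant '[0,0,0,-0.003,0,0,0.5, 0,0,0,-0.006,0,0,0.5, 0,0,0,-0.006,0,0,0.5]'
```

```text
t: 9.57
tool_pos: [0.5227, 0.0026, 0.0152]
tool_rot: [0.032, -3.136, -0.0]
contact_force: [-7.3, -0.2, 6.7]
opening: 0.0431
grip_force: 4.3
t: 9.95
tool_pos: [0.5227, 0.0026, 0.0149]
tool_rot: [0.032, -3.131, -0.0]
contact_force: [-14.3, -1.1, 10.3]
opening: 0.0427
grip_force: 7.3
```

```bash
python3 -m pendant '[0,0,0,0.005,0,0,0.5, 0,0,0,0.02,0,0,0.5, 0,0,0,0.06,0,0,0.5, 0,0,0,0.15,0,-0.05,0.5, 0,0,0,0.28,0,-0.15,0.5, 0,0,0,0.38,0,-0.3,0.5, 0,0,0,0.42,0,-0.42,0.5, 0,0,0,0.42,0,-0.42,0.5, 0,0,0,0.42,0,-0.42,0.5]'
python3 - <<'E'
from m import *
o=telemetry.get_obs(); print(o['tool_pos'],o['tool_rot'],o['contact_force'])
d=grab('wrist'); np.savez('w4.npz',**d); cv2.imwrite('pics/w4.png',cv2.resize(cv2.cvtColor(d['image'][130:355,100:380],cv2.COLOR_RGB2BGR),None,fx=2.6,fy=2.6,interpolation=cv2.INTER_CUBIC))
E
```

```text
t: 11.08
tool_pos: [0.4003, 0.0001, 0.1409]
tool_rot: [0.032, -3.141, -0.0]
contact_force: [0.2, 0.7, 0.4]
opening: 0.0426
grip_force: 0.0
[4.00281395e-01 1.39311252e-04 1.40947545e-01] [ 3.18004672e-02 -3.14138062e+00 -9.53829951e-05] [0.19711002 0.6591271  0.36984255]
```

View pics/w4.png

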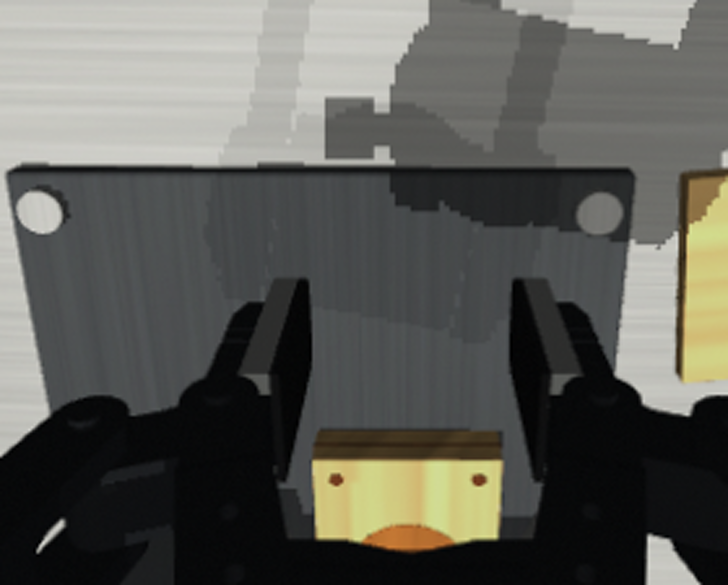

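The block's rear edge (crop row 430, cols 316–502) is parallel to the bed's front edge and centred between the guides, so it is seated. Next is the lever.

```bash
python3 - <<'E'
from h import *
d=dict(np.load('w4.npz')); p=lambda q,z:plane(d,np.array(q)/2.6+[100,130],z)[:,:2]
print(p([(318,431),(501,431)],.01),p([(314,460),(502,459)],.03))
E
python3 -m pendant '[0,0,0,0,0,-0.12,0, 0,0,0,0,0,-0.32,0, 0,0,0,0,0.03,-0.5,0, 0,0,0,-0.12,0.1,-0.597,0, 0,0,0,-0.3,0.2,-0.597,0, 0,0,0,-0.48,0.3,-0.597,0, 0,0,0,-0.66,0.4,-0.597,0, 0,0,0,-0.82,0.46,-0.597,0, 0,0,0,-0.9,0.479,-0.597,0, 0,0,0,-0.9,0.479,-0.597,0, 0,0,0,-0.9,0.479,-0.597,0]'
python3 - <<'E'
from h import *
o=telemetry.get_obs(); print(o['tool_pos'],o['tool_rot'],o['contact_force'])
d=grab('wrist'); np.savez('w5.npz',**d); save(d,'pics/w5.png')
E
```

```text
[[ 0.53503313 -0.03732114]
 [ 0.53338552  0.04340053]] [[ 0.53391716 -0.03669079]
 [ 0.53180068  0.04141867]]
t: 12.5
tool_pos: [0.667, 0.149, 0.319]
tool_rot: [0.032, -3.139, 0.001]
contact_force: [0.1, 0.1, 0.3]
opening: 0.0
grip_force: 0.0
[0.66698603 0.14904607 0.3190306 ] [ 3.17264318e-02 -3.13856067e+00  5.11927017e-04] [0.09190728 0.09467882 0.25959279]
```

View pics/w5.png

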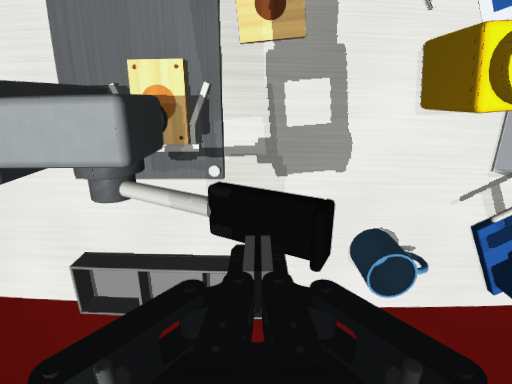

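The grip spans (208–332, 183–270) in the wrist view, with the shut finger tips above its middle at (258,238) and nothing between. I'll press down slowly along the arc.

```bash
python3 - <<'E'
from h import *
d=dict(np.load('w5.npz')); print(plane(d,[(212,184),(333,201)],.26)[0],plane(d,[(212,184),(333,201)],.295)[1]); print(proj(d,[[.667,.149,.28],[.6461,.1489,.28],[.688,.149,.28]]))
E
python3 -m pendant '[0,0,0,0,0,0.04,0, 0,0,0,0,0,0.08,0, 0,0,0,0,0,0.105,0, 0,0,0,0,0,0.12,0, 0,0,0,0,0.007,0.136,0, 0,0,0,0,0.014,0.15,0, 0,0,0,0,0.014,0.15,0]'
```

```text
[0.6464528  0.11542109 0.26      ] [0.64540583 0.19519034 0.295     ]
[[257.3687306  221.90034668]
 [257.8631027  192.99506221]
 [256.76356485 248.9860616 ]]
t: 13.42
tool_pos: [0.6676, 0.1528, 0.2772]
tool_rot: [-0.031, 3.141, -0.002]
contact_force: [-3.5, -3.4, 5.7]
opening: 0.0
grip_force: 3.2
```

```bash
python3 -m pendant '[0,0,0,0,0.013,0.026,0, 0,0,0,0,0.024,0.053,0, 0,0,0,0,0.035,0.081,0, 0,0,0,0,0.043,0.109,0, 0,0,0,0,0.051,0.137,0, 0,0,0,0,0.057,0.166,0, 0,0,0,0,0.062,0.195,0, 0,0,0,0,0.065,0.224,0, 0,0,0,0,0.068,0.253,0, 0,0,0,0,0.068,0.28,0, 0,0,0,0,0.068,0.307,0, 0,0,0,0,0.068,0.307,0]'
```

```text
t: 14.92
tool_pos: [0.6676, 0.1755, 0.1867]
tool_rot: [-0.033, 3.139, 0.005]
contact_force: [-5.3, 2.3, 11.3]
opening: -0.0
grip_force: 5.7
```

```bash
python3 -m pendant '[0,0,0,0,-0.003,0.027,0, 0,0,0,0,-0.006,0.053,0, 0,0,0,0,-0.011,0.079,0, 0,0,0,0,-0.017,0.105,0, 0,0,0,0,-0.025,0.13,0, 0,0,0,0,-0.034,0.155,0, 0,0,0,0,-0.04,0.17,0, 0,0,0,0,-0.047,0.184,0, 0,0,0,0,-0.047,0.195,0, 0,0,0,0,-0.047,0.205,0, 0,0,0,0,-0.047,0.205,0]'
```

```text
t: 16.3
tool_pos: [0.6683, 0.1633, 0.1275]
tool_rot: [-0.033, 3.139, 0.01]
contact_force: [-9.1, 8.3, 17.2]
opening: 0.0001
grip_force: 9.5
```

```bash
python3 -m pendant '[0,0,0,0,0,0.007,0, 0,0,0,0,0,0.013,0, 0,0,0,0,0,0.013,0]';python3 -m pendant '[0,0,0,0,0,0.007,0, 0,0,0,0,0,0.013,0, 0,0,0,0,0,0.013,0]'
```

```text
t: 16.68
tool_pos: [0.6683, 0.1622, 0.1244]
tool_rot: [-0.033, 3.139, 0.006]
contact_force: [-10.5, 4.4, 20.3]
opening: -0.0002
grip_force: 10.1
t: 17.05
tool_pos: [0.6685, 0.1617, 0.1228]
tool_rot: [-0.033, 3.139, 0.004]
contact_force: [-16.8, 1.6, 28.2]
opening: 0.0001
grip_force: 13.2
```

```bash
python3 -m pendant '[0,0,0,0,0,0.007,0, 0,0,0,0,0,0.01,0, 0,0,0,0,0,0.01,0, 0,0,0,0,0,0.01,0]'
python3 - <<'E'
from h import *
d=grab('side'); np.savez('s6.npz',**d); cv2.imwrite('pics/s6.png',cv2.resize(cv2.cvtColor(d['image'][120:270,190:350],cv2.COLOR_RGB2BGR),None,fx=4,fy=4,interpolation=cv2.INTER_CUBIC))
E
```

```text
t: 17.55
tool_pos: [0.6686, 0.1616, 0.1225]
tool_rot: [-0.033, 3.139, 0.004]
contact_force: [-21.7, 0.1, 38.1]
opening: 0.0001
grip_force: 17.1
```

View pics/s6.png

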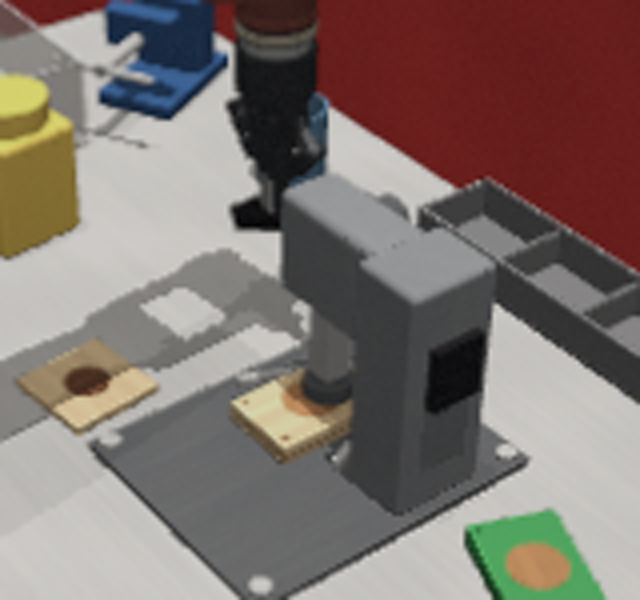

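The side view shows the die (crop 325,390) pressed onto the block's disc, the grip down, and the block at the stop. The force rose 10 N for 0.3 mm of travel, so the lever is at its hard stop. I'll hold here.

```bash
python3 -m pendant '[0,0,0,0,0,0,0, 0,0,0,0,0,0,0, 0,0,0,0,0,0,0, 0,0,0,0,0,0,0, 0,0,0,0,0,0,0, 0,0,0,0,0,0,0, 0,0,0,0,0,0,0, 0,0,0,0,0,0,0, 0,0,0,0,0,0,0, 0,0,0,0,0,0,0, 0,0,0,0,0,0,0, 0,0,0,0,0,0,0]'
```

```text
t: 19.1
tool_pos: [0.6686, 0.1617, 0.1225]
tool_rot: [-0.033, 3.139, 0.004]
contact_force: [-22.0, 1.4, 37.4]
opening: -0.0001
grip_force: 17.1
```

```bash
python3 -m pendant '[0,0,0,0,0,-0.01,0, 0,0,0,0,0,-0.022,0, 0,0,0,0,0,-0.034,0, 0,0,0,0,0.005,-0.046,0, 0,0,0,0,0.01,-0.057,0, 0,0,0,0,0.015,-0.068,0, 0,0,0,0,0.019,-0.08,0, 0,0,0,0,0.023,-0.092,0, 0,0,0,0,0.027,-0.104,0, 0,0,0,0,0.031,-0.116,0, 0,0,0,0,0.033,-0.128,0, 0,0,0,0,0.036,-0.14,0]'
```

```text
t: 20.6
tool_pos: [0.668, 0.1724, 0.1578]
tool_rot: [-0.033, 3.139, 0.005]
contact_force: [-6.6, 2.7, 13.2]
opening: -0.0003
grip_force: 6.5
```

```bash
python3 -m pendant '[0,0,0,0,0.002,-0.012,0, 0,0,0,0,0.004,-0.024,0, 0,0,0,0,0.006,-0.036,0, 0,0,0,0,0.008,-0.048,0, 0,0,0,0,0.01,-0.06,0, 0,0,0,0,0.011,-0.072,0, 0,0,0,0,0.011,-0.084,0, 0,0,0,0,0.011,-0.096,0, 0,0,0,0,0.011,-0.108,0, 0,0,0,0,0.011,-0.12,0, 0,0,0,0,0.011,-0.132,0, 0,0,0,0,0.01,-0.144,0]'
```

```text
t: 22.1
tool_pos: [0.6679, 0.1752, 0.2006]
tool_rot: [-0.033, 3.138, 0.005]
contact_force: [-5.1, 1.6, 10.8]
opening: 0.0001
grip_force: 5.1
```

```bash
python3 -m pendant '[0,0,0,0,-0.001,-0.012,0, 0,0,0,0,-0.002,-0.024,0, 0,0,0,0,-0.003,-0.036,0, 0,0,0,0,-0.004,-0.048,0, 0,0,0,0,-0.006,-0.06,0, 0,0,0,0,-0.008,-0.072,0, 0,0,0,0,-0.01,-0.084,0, 0,0,0,0,-0.013,-0.096,0, 0,0,0,0,-0.015,-0.108,0, 0,0,0,0,-0.018,-0.12,0, 0,0,0,0,-0.021,-0.132,0, 0,0,0,0,-0.024,-0.144,0]'
```

```text
t: 23.6
tool_pos: [0.6681, 0.1672, 0.2433]
tool_rot: [-0.033, 3.138, 0.003]
contact_force: [-2.4, 0.4, 8.4]
opening: -0.0002
grip_force: 4.0
```

```bash
python3 -m pendant '[0,0,0,0,-0.004,-0.012,0, 0,0,0,0,-0.008,-0.024,0, 0,0,0,0,-0.012,-0.036,0, 0,0,0,0,-0.016,-0.048,0, 0,0,0,0,-0.021,-0.06,0, 0,0,0,0,-0.026,-0.072,0, 0,0,0,0,-0.031,-0.084,0, 0,0,0,0,-0.037,-0.096,0, 0,0,0,0,-0.042,-0.108,0, 0,0,0,0,-0.047,-0.118,0, 0,0,0,0,-0.052,-0.128,0, 0,0,0,0,-0.057,-0.136,0]'
```

```text
t: 25.1
tool_pos: [0.6684, 0.1493, 0.2825]
tool_rot: [-0.032, 3.138, 0.001]
contact_force: [0.5, 0.5, 0.1]
opening: 0.0001
grip_force: 0.0
```

```bash
python3 -m pendant '[0,0,0,0,0,-0.01,0, 0,0,0,0,0,-0.03,0, 0,0,0,0,0,-0.1,0, 0,0,0,0,0,-0.22,0, 0,0,0,0.08,0,-0.26,0, 0,0,0,0.25,0.1,-0.26,0, 0,0,0,0.44,0.25,-0.26,0, 0,0,0,0.62,0.4,-0.26,0, 0,0,0,0.75,0.5,-0.26,0, 0,0,0,0.8,0.55,-0.26,0, 0,0,0,0.8,0.55,-0.26,0, 0,0,0,0.8,0.55,-0.26,0]'
python3 - <<'E'
from m import *
d=grab('top'); s=grab('side')
def blob(d,f,box):
    x0,y0,x1,y1=box; h=cv2.cvtColor(d['image'],cv2.COLOR_RGB2HSV)[y0:y1,x0:x1].astype(int); n,l,st,ce=cv2.connectedComponentsWithStats(f(h).astype(np.uint8)); i=1+st[1:,4].argmax(); return ce[i]+[x0,y0],st[i,4]
k=lambda h:h[...,2]<50
print('grip',blob(d,k,(175,118,213,143)),blob(s,k,(240,120,275,155)),'was (193.7,130.7),471 (259.4,136.3),253')
tile=lambda h:(h[...,0]<35)&(h[...,1]>50)&(h[...,2]>90)
T=dict(np.load('top0.npz')); print('tile',blob(d,tile,(180,190,222,235)),blob(T,tile,(180,190,222,235)))
cv2.imwrite('pics/end.png',np.hstack([cv2.resize(cv2.cvtColor(q['image'][b[1]:b[1]+150,b[0]:b[0]+130],cv2.COLOR_RGB2BGR),None,fx=3,fy=3,interpolation=cv2.INTER_CUBIC) for q,b in ((d,(175,100)),(s,(215,115)))]))
E
```

```text
t: 26.6
tool_pos: [0.425, 0.309, 0.3594]
tool_rot: [-0.031, 3.14, 0.0]
contact_force: [0.3, -0.9, -0.1]
opening: 0.0001
grip_force: 0.0
grip (array([193.66666667, 130.7705314 ]), np.int32(414)) (array([259.38339921, 136.30039526]), np.int32(253)) was (193.7,130.7),471 (259.4,136.3),253
tile (array([202.68608799, 213.34244946]), np.int32(841)) (array([202.57571802, 213.37467363]), np.int32(766))
```

View pics/end.png

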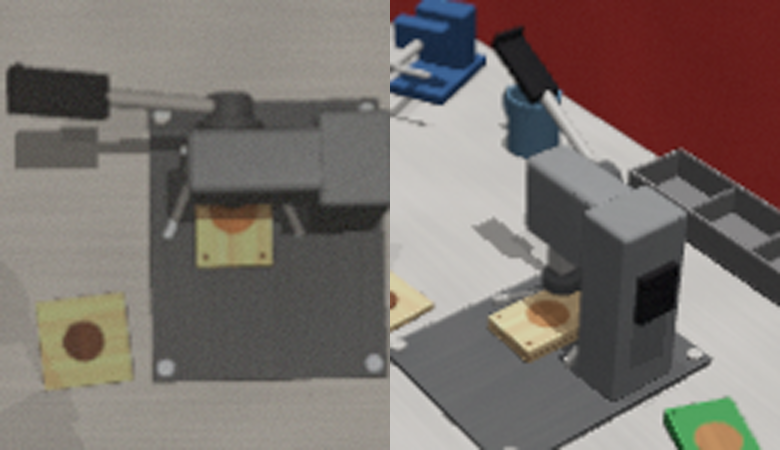

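The block is still in its place: its rear edge at crop row 266 gives x ≈ 0.533, unchanged. The lever is back at its rest, in the same pixels as at the start, and the tile has not moved.

```bash
python3 -c "
from station import ctrl; print(ctrl.finish_job())"
```

```text
the job is handed in; nothing more can be done
None
```

The job is done and handed in at about 27 s: the block sits square against the back stop, and the lever was pulled to its stop, held there about 2 s and eased back to rest over about 6 s; the tile and grip were checked as unmoved, the other things were not measured.

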